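Steady the sagging microscope with a levelling wedge

TASK

The front of the microscope sags on its soft feet and rocks. Take the loose levelling wedge, slide it thin end first along the bench, squarely under the middle of the microscope's front edge, and push it in until it jams tight, which takes a push of about 16 N, then let it go there. Do not ram it in harder, and leave the microscope itself and the things around it untouched.

Things in the scene. Friction and masses are not known exactly. Their poses are not given: they have to be found in the camera images.
- wedge: loose grey plastic levelling wedge, 90 g, 136 mm long, 40 mm wide, lying flat. The heel, to be gripped across its 40 mm width, is a block 36 mm long and 24 mm high; then the top slopes straight down over 100 mm to a 3 mm thick tip (2.1 mm per 10 mm). Origin: on the bench under the middle of the heel block; +x points to the thin tip (at x = 118 mm), z up; back of the heel at x = -18 mm.
- wedge_tip (a point): middle of the wedge's thin end, on its underside, 118 mm ahead of the wedge's origin.
- scope: cream microscope, 4 to 16 kg, that does not slide. Origin: on the bench, right below the middle of its front edge; +x points level into the microscope, square to that edge (the way to push the wedge), z up. Base 262 mm long (x), 200 mm wide, 28 mm thick. Nothing on the base is nearer to the front edge than 70 mm; column and head (330 mm high) stand over 105 mm behind the edge.
- edge_left (a point): point on the bench below the +y end of the microscope's front edge (100 mm to the side of its middle). The edge is straight, with a round nose of 6 mm radius. The gap from bench to edge is unknown, 6 to 18 mm: the feet sag more or less, and these points do not show it. Two front feet, 24 mm across, stand 60 mm behind the edge, 83 mm to either side of its middle.
- edge_right (a point): point on the bench below the -y end of the front edge. Once the wedge lifts the edge, the load on it grows by about 3 N per mm of lift (0.6 N per mm that the wedge goes in). The wedge rubs on bench and edge: the push on the tool is 1.2 to 3 times the load, more if the gripper also presses it on the bench. When pushing stops or it is let go, it stays jammed with 4 to 16 N on it.
- bottle: bystander: upright brown glass bottle, 66 mm across, 130 mm high; origin under its centre.
- dish: bystander: flat clear round dish, 60 mm across, 16 mm high; origin under its centre.
- rack: bystander: white tube rack 110 by 90 mm with six capped tubes, 95 mm high; origin under its centre.
Mind the look-alikes: they are no part of the job. There is more than one size of the wedge; the job needs the smallest.

How it is judged:
By the outcome, as a careful person would: the job done as asked, in the order asked, and still so for the second after the job is handed in, with the robot touching nothing.
It also fails if it takes over 54 s, if anything falls off the work surface, if the arm or the gripper's body presses on something with over 40 N, if the wrist force passes 120 N, or if a joint passes its speed limit or range.

ROBOT

A 6-joint arm with a two-finger parallel gripper is mounted at the origin on the work surface. World frame = base frame: x ahead of the robot, y to its left, z up, the work surface at z = 0. Lengths are in m, angles in rad, forces in N, time in s.
With the tool pointing down it reaches from about 0.25 to 0.725 m from the base axis. Payload 4 kg.
Tool frame: the origin (TCP) lies midway between the tips of the shut fingers; the grasp point (between the pads) lies 19 mm behind it; z points along the fingers, y is the direction in which the jaws open and shut (so a half turn about z gives the same grasp; the last joint's range is limited). The gripper opens to 85 mm and grips with 20 to 120 N. Pads are 22 mm wide; open, the fingers measure 114 mm over their backs; the gripper's body (76 mm by 85 mm) begins 54 mm behind the grasp point. The pads swing forward as they close: fully open they stand 13 mm farther back than shut.
Start: joints at [1.229, 0.241, 0.005, 1.335, 0, 1.571], TCP at [0.168, 0.471, 0.231] pointing down, gripper open.
Joint ranges: [-2.72, 2.72], [-1.05, 1.87], [-1.09, 1.28], [-1.99, 2.15], [-1.42, 1.44], [-3.14, 3.14]. Speed limits (rad/s): [2.79, 2.79, 3.14, 3.14, 3.14, 3.14].

INTERFACE

Orientations are given as a unit quaternion [x, y, z, w].
In Python, from workcell import monitor, cams, order gives the robot as it stands.
- The arm moves only by the tool send_rows, never from a script. Its argument "moves" is a list of rows, each a list of 4 numbers: the shift along the tool's x, y, z as a fraction of full scale, then the turn about the tool's z as a fraction of full scale. A call has 1 to 20 rows; each row shifts and turns the commanded pose from where the row before left it, along the tool's axes as they then stand; what a row does not reach is not made up. Full scale, the value 1, is 100 cm for a shift and 0.1 rad for a turn. A row lasts 1/10 s, in which the tool goes at most 50 mm and 8.59 degrees, less where a joint would pass 70% of its speed; a pose out of reach is approached as far as the arm can. A call with a number of a shift or a turn outside -1 to 1 is refused whole. A call with a gripper value outside its range is refused whole. "claw" is the gripper's target within -1 to 1 (fully open at 1, half-way at 0, shut at -1), set as the call begins (left out, the last holds). The fingers move at their own pace and stop on an object; the grip force is fixed at half the most. Time passes only in rows, so rows that do not move let the fingers close. It gives the time, the measured TCP pose, the force and the opening at its end, in the units of the state.
- monitor.get_obs(): the state, without advancing time (a new reading comes with each control period).
- cams.camera(name): name is "side" or "top" or "wrist"; returns (picture, depth): 384x512x3 uint8, blue, green, red; 384x512 float32, m along the optical axis (not along the pixel's ray), 0 where there is no reading.
- cams.camera_info(name): a dict with "intrinsics" (3x3 intrinsics, pixels), "T" (4x4, takes a point from camera to world coordinates); the wrist camera has in their place "mount" (4x4, takes a point from camera to tool coordinates, whose origin is the TCP and whose axes are the flange's). Camera axes: x right, y up, looking along -z (the intrinsics and any distortion apply to the point x, -y, -z); pixel columns grow to the right and rows downward; lengths in m; the calibration is good to about 2 mm. A picture is of the moment at which its call begins: read the wrist's pose just before it. camera_info takes no time and is no camera call.
- order.job_done(): hands the job in, once; it reports no verdict.
The state is a dict: "clock": time; "joint_pos": joint angles; "joint_vel": joint speeds; "tau": joint torques, N m; "eef_pos": TCP position; "tool_rot": TCP orientation; "ft_force": force on the tool from outside, world axes, zero at the start; "ft_torque": the same for the moment, N m; "grip_width": finger opening in m.
Only numpy, scipy, OpenCV 4.12 (cv2) and the standard library are available. Lean on these libraries where they do the work, as an engineer would, in place of code of your own. Each camera call takes 0.05 s, during which the arm holds its last target.

## Working session

There is one attempt and no reset: what is moved stays moved. The work goes in short steps, Python scripts to look and compute and a tool call to move; the robot and the scene stay as the last step left them, time stands still between calls to the robot, and variables do not carry over. Pictures are saved under pics/ and viewed, and the job is handed in when it is done.

Besides the shell and the picture viewer there is one more tool, called after "Emit:" by a JSON object that holds its "name" and its "arguments". send_rows: Moves the arm, as the interface text tells. Its arguments: {"type":"object","properties":{"moves":{"type":"array","items":{"type":"array","items":{"type":"number","minimum":-1,"maximum":1}}},"claw":{"type":"number"}},"required":["moves"]}

```bash
mkdir -p pics; ls
cat > h.py <<'E'
import numpy as np, cv2
from workcell import monitor, cams, order
E
python3 - <<'E'
from h import *
o=monitor.get_obs()
for k,v in o.items(): print(k,np.round(v,4))
for n in ("top","side"):
    p,d=cams.camera(n); cv2.imwrite(f"pics/{n}0.png",p); np.save(f"{n}0.npy",d)
    i=cams.camera_info(n); print(n,{k:np.round(v,4) for k,v in i.items()})
E
```

```text
pics
clock 0.0
joint_pos [1.229  0.2414 0.0037 1.3352 0.     1.5708]
joint_vel [-0.0004 -0.0006 -0.001   0.0001  0.0011 -0.0011]
tau [-1.20000e-03 -3.72320e+01  2.52408e+01  1.70000e-02 -1.00000e-04
  0.00000e+00]
eef_pos [0.1674 0.4705 0.2304]
tool_rot [ 1.701e-01  9.854e-01 -1.000e-03 -2.000e-04]
ft_force [-0.0562  0.2178  0.0637]
ft_torque [-0.0084 -0.012   0.0023]
grip_width 0.0856
top {'intrinsics': array([[374.4816,   0.    , 256.0079],
       [  0.    , 374.4816, 191.4927],
       [  0.    ,   0.    ,   1.    ]]), 'T': array([[ 0.0299,  0.9766, -0.2132,  0.2665],
       [-0.9995,  0.0301, -0.002 , -0.2246],
       [ 0.0045,  0.2131,  0.977 ,  1.0618],
       [ 0.    ,  0.    ,  0.    ,  1.    ]])}
side {'intrinsics': array([[374.2593,   0.    , 252.1432],
       [  0.    , 374.2593, 189.8049],
       [  0.    ,   0.    ,   1.    ]]), 'T': array([[-0.9989,  0.0248, -0.0401,  0.475 ],
       [-0.047 , -0.5901,  0.806 ,  0.5549],
       [-0.0036,  0.807 ,  0.5906,  0.6248],
       [ 0.    ,  0.    ,  0.    ,  1.    ]])}
```

View pics/top0.png

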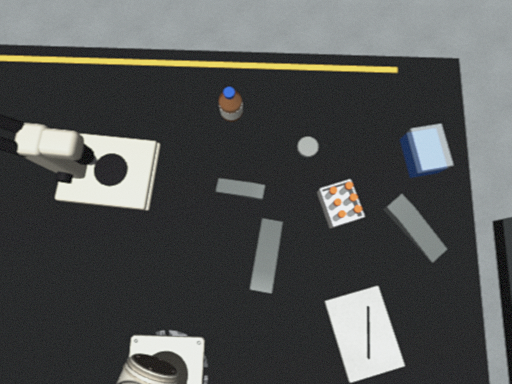

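View pics/side0.png

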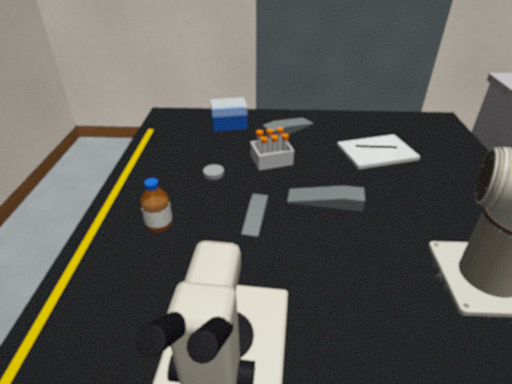

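Three wedge shapes are visible in the top view: (241,188), about 50 px long; (266,256), about 75 px; and (417,227), about 75 px. The one at (241,188) looks smallest. The microscope is at (107,172) with its front edge on the right, at column ~153. I'll measure these in enlarged crops.

```bash
cat >> h.py <<'E'
def ray(n,u,v):
    i=cams.camera_info(n);K=i["intrinsics"];T=i["T"]
    d=T[:3,:3]@np.array([(u-K[0,2])/K[0,0],-(v-K[1,2])/K[1,1],-1.]); return T[:3,3],d
def atz(n,u,v,z=0.):
    o,d=ray(n,u,v); return o+d*(z-o[2])/d[2]
def dep(n,u,v,D):
    o,d=ray(n,u,v); return o+d*D[int(round(v)),int(round(u))]
def crop(p,x0,y0,x1,y1,s,fn):
    cv2.imwrite(fn,cv2.resize(p[y0:y1,x0:x1],None,fx=s,fy=s,interpolation=cv2.INTER_CUBIC))
E
python3 - <<'E'
from h import *
p=cv2.imread("pics/top0.png")
crop(p,205,165,285,225,9,"pics/wz.png")
crop(p,50,125,170,215,6,"pics/sz.png")
D=np.load("top0.npy")
for u,v in [(222,185),(240,188),(260,190),(266,240),(158,142),(150,208),(152,175),(145,175),(100,200),(231,104),(308,147),(341,204)]:
    print(u,v,np.round(dep("top",u,v,D),4), np.round(atz("top",u,v),3))
E
```

```text
222 185 [ 0.5126 -0.1236  0.0077] [ 0.514 -0.123  0.   ]
240 188 [ 0.5028 -0.1765  0.019 ] [ 0.507 -0.176  0.   ]
260 190 [ 0.4963 -0.2336  0.0299] [ 0.503 -0.234  0.   ]
266 240 [ 0.3576 -0.2543  0.0157] [ 0.359 -0.255  0.   ]
158 142 [0.6385 0.0731 0.0049] [0.64  0.074 0.   ]
150 208 [0.44   0.0798 0.0018] [0.44 0.08 0.  ]
152 175 [0.5302 0.0743 0.0311] [0.538 0.083 0.   ]
145 175 [ 0.2665 -0.2246  1.0618] [0.538 0.104 0.   ]
100 200 [0.4517 0.2087 0.0415] [0.459 0.226 0.   ]
231 104 [ 0.7226 -0.1459  0.0989] [ 0.769 -0.138  0.   ]
308 147 [ 0.6326 -0.3709  0.0173] [ 0.639 -0.373  0.   ]
341 204 [ 0.4678 -0.4674  0.0051] [ 0.469 -0.469  0.   ]
```

View pics/wz.png

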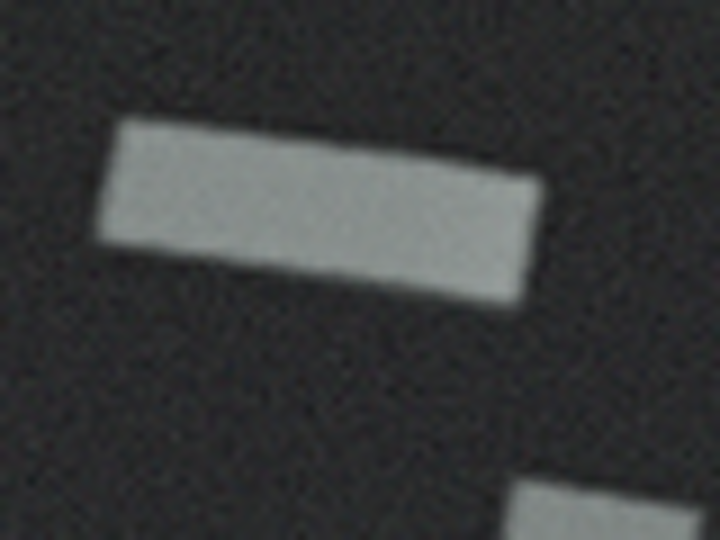

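View pics/sz.png

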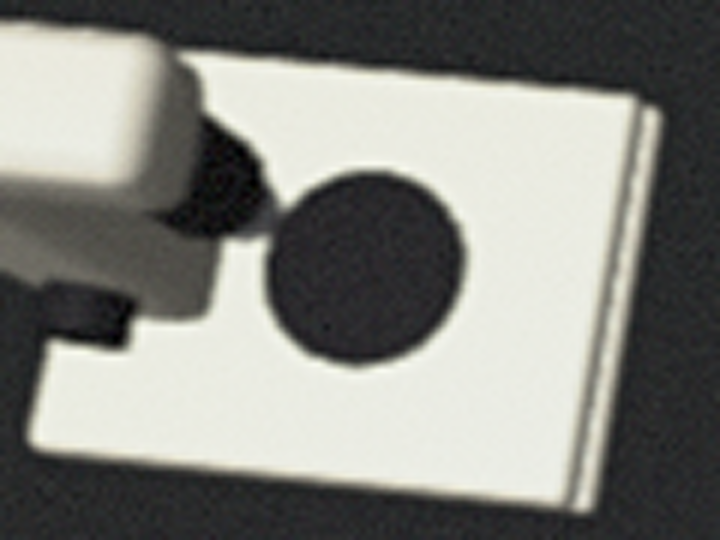

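```bash
cat > m1.py <<'E'
from h import *
def c(x0,y0,s,X,Y): return x0+(X+.5)/s-.5, y0+(Y+.5)/s-.5
W=[(119,119,.003),(97,242,.003),(543,180,.024),(522,302,.024)]
w=[atz("top",*c(205,165,9,X,Y),z) for X,Y,z in W]
print(np.round(w,4))
t=(w[0]+w[1])/2;h=(w[2]+w[3])/2
print("tip",t,"heelback",h,"len",np.linalg.norm((t-h)[:2]),"yaw",np.degrees(np.arctan2(t[1]-h[1],t[0]-h[0])),
 "wid",np.linalg.norm((w[0]-w[1])[:2]),np.linalg.norm((w[2]-w[3])[:2]))
for z in (.012,.018,.024):
    a=atz("top",*c(50,125,6,661,108),z);b=atz("top",*c(50,125,6,597,512),z)
    e=a-b; print(z,np.round(a,4),np.round(b,4),"mid",np.round((a+b)/2,4),np.linalg.norm(e),"inward deg",np.degrees(np.arctan2(e[1],e[0]))+90)
D=np.load("top0.npy")
# scope top plane via depth
pts=np.array([dep("top",u,v,D) for v in range(140,205) for u in range(125,152) if D[v,u]>0 and D[v,u]<1.2])
pts=pts[(pts[:,2]>.02)&(pts[:,2]<.06)]
A=np.c_[pts[:,:2],np.ones(len(pts))];s,*_=np.linalg.lstsq(A,pts[:,2],rcond=None);print(len(pts),s,pts[:,2].mean(), "z at edge",s@[.54,.085,1], "at y=.2",s@[.54,.2,1])
b=np.array([dep("top",u,v,D) for v in range(130,330,7) for u in range(180,215,5) if D[v,u]>0]);print("bench z",b[:,2].mean(),b[:,2].std())
E
python3 m1.py
```

```text
[[ 0.535  -0.1098  0.003 ]
 [ 0.494  -0.1048  0.003 ]
 [ 0.5139 -0.2472  0.024 ]
 [ 0.4744 -0.2415  0.024 ]]
tip [ 0.51449662 -0.10730567  0.003     ] heelback [ 0.49413474 -0.2443437   0.024     ] len 0.13854251696450917 yaw 81.54850632304286 wid 0.04125937250685081 0.03995449992629753
0.012 [0.6344 0.0658 0.012 ] [0.4328 0.079  0.012 ] mid [0.5336 0.0724 0.012 ] 0.2020649521715851 inward deg 86.25803802795329
0.018 [0.6323 0.0641 0.018 ] [0.4318 0.0772 0.018 ] mid [0.532  0.0707 0.018 ] 0.20091007604639222 inward deg 86.25803802795328
0.024 [0.6302 0.0625 0.024 ] [0.4309 0.0755 0.024 ] mid [0.5305 0.069  0.024 ] 0.19975519992119942 inward deg 86.25803802795329
1737 [0.01157729 0.04115072 0.03368611] 0.04443826190160297 z at edge 0.0434356591696979 at y=.2 0.048167992127074406
bench z 0.0012157123874555603 0.0018671106829110484
```

Three candidates by pixel:
- **(241,188):** 138 × 40 mm, which matches the smallest wedge at 136 × 40 mm. Its heel is on the right (z≈24 mm) and its tip points toward the microscope.
- **(266,256) and (417,227):** both are clearly longer, so they are look-alikes.

Next I'll plan a path that clears the microscope.

```bash
cat > plan.py <<'E'
from h import *
from scipy.spatial.transform import Rotation as R
def rows(*wps,step=.045):
    """per waypoint: tool-frame shift at present orientation and number of rows"""
    o=monitor.get_obs(); p=np.array(o["eef_pos"]); r=R.from_quat(o["tool_rot"])
    for w in wps:
        d=r.inv().apply(np.array(w)-p); n=int(np.ceil(np.linalg.norm(d)/step)); print("to",w,"n",n,"row",np.round(d/n,4)); p=np.array(w)
E
python3 - <<'E'
from plan import *
i=cams.camera_info("wrist"); print(i)
D=np.load("top0.npy")
P=np.array([dep("top",u,v,D) for v in range(100,215,2) for u in range(0,130,2) if D[v,u]>0]); P=P[P[:,2]>.06]
print(P.min(0),P.max(0))
rows((.14,.33,.25),(.30,.10,.25),(.38,-.10,.25),(.50,-.17,.25))
E
```

```text
{'intrinsics': array([[339.62624309,   0.        , 254.26159841],
       [  0.        , 339.62624309, 188.4197186 ],
       [  0.        ,   0.        ,   1.        ]]), 'mount': array([[-8.24526295e-04,  9.57700878e-01,  2.87764397e-01,
         7.29393051e-02],
       [ 9.99999482e-01,  9.61444201e-04, -3.34475315e-04,
        -1.24914170e-03],
       [-5.96996714e-04,  2.87763973e-01, -9.57701175e-01,
        -1.41714112e-01],
       [ 0.00000000e+00,  0.00000000e+00,  0.00000000e+00,
         1.00000000e+00]])}Traceback (most recent call last):
  File "<stdin>", line 4, in <module>
  File "h.py", line 9, in dep
    o,d=ray(n,u,v); return o+d*D[int(round(v)),int(round(u))]
        ~~~^^^^^^^
  File "h.py", line 4, in ray
    i=cams.camera_info(n);K=i["intrinsics"];T=i["T"]
ValueError: time passes only in moves, steps and waits
```

```bash
sed -i 's/^def ray/_c={}\ndef info(n):\n    if n not in _c: _c[n]=cams.camera_info(n)\n    return _c[n]\ndef ray/; s/i=cams.camera_info(n);K/i=info(n);K/' h.py
python3 - <<'E'
from plan import *
D=np.load("top0.npy")
P=np.array([dep("top",u,v,D) for v in range(100,215,2) for u in range(0,130,2) if D[v,u]>0]); P=P[P[:,2]>.06]
print(P.min(0),P.max(0))
rows((.14,.33,.25),(.30,.10,.25),(.38,-.10,.25),(.50,-.17,.25))
E
```

```text
[0.485719   0.18062598 0.06111439] [0.58857516 0.34157603 0.30442565]
to (0.14, 0.33, 0.25) n 4 row [-0.0053 -0.0354 -0.0048]
to (0.3, 0.1, 0.25) n 7 row [-0.0325 -0.0233  0.    ]
to (0.38, -0.1, 0.25) n 5 row [-0.0285 -0.0323  0.0001]
to (0.5, -0.17, 0.25) n 4 row [-0.0341 -0.0064  0.    ]
```

Emit:
{"name": "send_rows", "arguments": {"moves": [[-0.005, -0.035, -0.005, 0], [-0.005, -0.035, -0.005, 0], [-0.005, -0.035, -0.005, 0], [-0.005, -0.035, -0.005, 0], [-0.0325, -0.0235, 0, 0], [-0.0325, -0.0235, 0, 0], [-0.0325, -0.0235, 0, 0], [-0.0325, -0.0235, 0, 0], [-0.0325, -0.0235, 0, 0], [-0.0325, -0.0235, 0, 0], [-0.0325, -0.0235, 0, 0], [-0.0285, -0.032, 0, 0], [-0.0285, -0.032, 0, 0], [-0.0285, -0.032, 0, 0], [-0.0285, -0.032, 0, 0], [-0.0285, -0.032, 0, 0], [-0.034, -0.0065, 0, 0], [-0.034, -0.0065, 0, 0], [-0.034, -0.0065, 0, 0], [-0.034, -0.0065, 0, 0]], "claw": 0.4}}

```text
clock: 2.1
eef_pos: [0.4995, -0.1683, 0.2507]
tool_rot: [0.17, 0.985, 0.0, -0.001]
ft_force: [0.8, 0.1, 0.0]
grip_width: 0.0596
```

Emit:
{"name": "send_rows", "arguments": {"moves": [[0, 0, 0, 1], [0, 0, 0, 1], [0, 0, 0, 1], [0, 0, 0, 1], [0, 0, 0, 1], [0, 0, 0, 1], [0, 0, 0, 1], [0, 0, 0, 1], [0, 0, 0, 1], [0, 0, 0, 1], [0, 0, 0, 1], [0, 0, 0, 1], [0, 0, 0, 1], [0, 0, 0, 0.8], [0, 0, 0, 0], [0, 0, 0, 0]]}}

```text
clock: 3.7
eef_pos: [0.4986, -0.1673, 0.2509]
tool_rot: [0.758, 0.652, -0.0, -0.0]
ft_force: [0.5, -0.1, 0.0]
grip_width: 0.0598
```

```bash
cat >> h.py <<'E'
from scipy.spatial.transform import Rotation as R
def snapw(fn):
    o=monitor.get_obs(); M=np.eye(4); M[:3,:3]=R.from_quat(o["tool_rot"]).as_matrix(); M[:3,3]=o["eef_pos"]
    p,d=cams.camera("wrist"); i=info("wrist"); _c["wrist"]={"intrinsics":i["intrinsics"],"T":M@i["mount"]}
    np.savez(fn,p=p,d=d,T=_c["wrist"]["T"],K=i["intrinsics"]); cv2.imwrite(f"pics/{fn}.png",p); return p,d
def loadw(fn):
    z=np.load(fn+".npz"); _c["wrist"]={"intrinsics":z["K"],"T":z["T"]}; return z["p"],z["d"]
E
python3 - <<'E'
from h import *
o=monitor.get_obs()
for k in("clock","joint_pos","eef_pos","tool_rot","ft_force","grip_width"): print(k,np.round(o[k],4))
r=R.from_quat(o["tool_rot"]).as_matrix(); print("tool x deg",np.degrees(np.arctan2(r[1,0],r[0,0])))
snapw("w1")
E
```

```text
clock 3.7
joint_pos [-0.3237  0.2858  0.1162  1.4021 -0.      1.3964]
eef_pos [ 0.4986 -0.1673  0.2509]
tool_rot [ 7.579e-01  6.524e-01 -2.000e-04 -3.000e-04]
ft_force [ 0.476  -0.1345  0.0021]
grip_width 0.0598
tool x deg 81.44285829275486
```

View pics/w1.png

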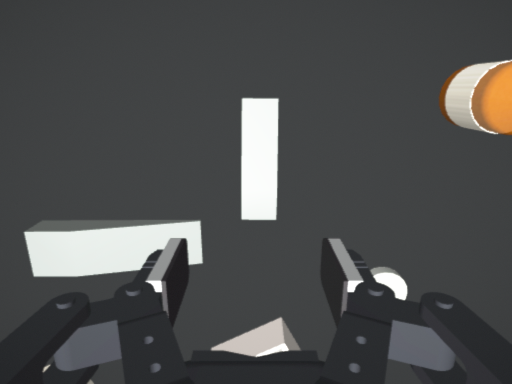

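The wedge is at centre, tip corners at about (243,98) and (278,98), heel back at row ~219, already aligned with the tool axis. The look-alike is at (115,247), the bottle at upper right and the dish at (387,287). I'll enlarge the wedge.

Run:
```python
from h import *
p,d=loadw("w1")
crop(p,225,85,295,235,4,"pics/w1z.png")
```

```text
(no output)
```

View pics/w1z.png

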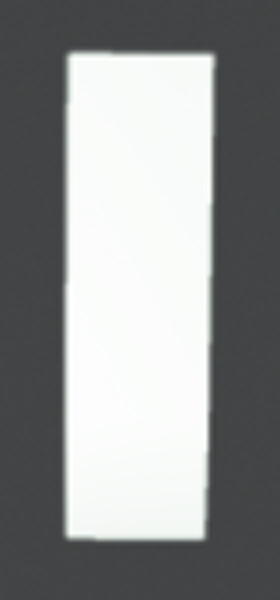

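```bash
cat > mw.py <<'E'
from h import *
def mw(fn,pts,x0,y0,s):
    loadw(fn)
    f=lambda X,Y,z: atz("wrist",x0+(X+.5)/s-.5,y0+(Y+.5)/s-.5,z)
    tl,tr,hl,hr=[f(*q,z) for q,z in zip(pts,(.003,.003,.024,.024))]
    t=(tl+tr)/2;h=(hl+hr)/2;d=(t-h)[:2]
    print("tip",t.round(4),"heel",h.round(4),"len %.4f yaw %.2f wid %.4f %.4f"%(np.linalg.norm(d),np.degrees(np.arctan2(d[1],d[0])),np.linalg.norm(tl-tr),np.linalg.norm(hl-hr)))
    print("wedge origin",(h[:2]+.018*d/np.linalg.norm(d)).round(4))
E
python3 - <<'E'
from mw import *
mw("w1",[(68,53),(214,53),(66,538),(205,538)],225,85,4)
p,d=loadw("w1"); print([np.round(dep("wrist",u,v,d),4) for u,v in [(260,102),(260,160),(258,190),(258,214),(210,120),(320,150)]])
E
```

```text
tip [ 0.5135 -0.1089  0.003 ] heel [ 0.492  -0.2431  0.024 ] len 0.1359 yaw 80.86 wid 0.0405 0.0405
wedge origin [ 0.4948 -0.2253]
[array([ 0.513 , -0.1133,  0.0034]), array([ 0.5037, -0.1754,  0.0169]), array([ 0.4966, -0.2081,  0.0232]), array([ 0.4923, -0.2371,  0.023 ]), array([ 0.4537, -0.1247, -0.0014]), array([ 0.5746, -0.1779, -0.0012])]
```

Length 135.9 mm and width 40.5 mm confirm this is the smallest wedge. Next I'll go over the heel and down.

Run:
```python
from plan import *
rows((.4948,-.2253,.25),(.4948,-.2253,.03),(.4948,-.2253,.004),step=.03)
```

```text
to (0.4948, -0.2253, 0.25) n 2 row [-0.029   0.0024  0.0005]
to (0.4948, -0.2253, 0.03) n 8 row [-0.      0.      0.0275]
to (0.4948, -0.2253, 0.004) n 1 row [-0.     0.     0.026]
```

Emit:
{"name": "send_rows", "arguments": {"moves": [[-0.029, 0.0025, 0, 0.1], [-0.029, 0.0025, 0, 0], [0, 0, 0.0275, 0], [0, 0, 0.0275, 0], [0, 0, 0.0275, 0], [0, 0, 0.0275, 0], [0, 0, 0.0275, 0], [0, 0, 0.0275, 0], [0, 0, 0.0275, 0], [0, 0, 0.028, 0], [0, 0, 0.01, 0], [0, 0, 0.008, 0], [0, 0, 0, 0], [0, 0, 0, 0]]}}

```text
clock: 5.15
eef_pos: [0.4956, -0.2259, 0.0139]
tool_rot: [0.762, 0.648, 0.0, 0.001]
ft_force: [-0.2, -0.2, 0.8]
grip_width: 0.0598
```

Run:
```python
from h import *
o=monitor.get_obs()
for k in("clock","joint_pos","eef_pos","tool_rot","ft_force","ft_torque","grip_width"): print(k,np.round(o[k],4))
r=R.from_quat(o["tool_rot"]).as_matrix(); print("tool x deg",np.degrees(np.arctan2(r[1,0],r[0,0])))
snapw("w2")
```

```text
clock 5.15
joint_pos [-0.4276  0.516  -0.2003  0.8525 -0.      1.304 ]
eef_pos [ 0.4956 -0.2259  0.0139]
tool_rot [7.616e-01 6.480e-01 4.000e-04 9.000e-04]
ft_force [-0.1751 -0.2025  0.7856]
ft_torque [-0.0421  0.0024 -0.0254]
grip_width 0.0598
tool x deg 80.78801284402192
```

View pics/w2.png

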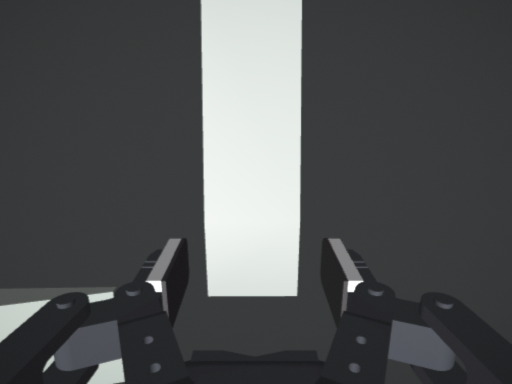

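The heel block (rows ~225–295, columns 205–300) lies centred between the pads. I'll lower a bit more and close.

Emit:
{"name": "send_rows", "arguments": {"moves": [[0, 0, 0.005, 0], [0, 0, 0.004, 0], [0, 0, 0, 0]]}}

```text
clock: 5.5
eef_pos: [0.4943, -0.2252, 0.0034]
tool_rot: [0.762, 0.648, -0.0, -0.0]
ft_force: [-0.1, -0.6, -0.6]
grip_width: 0.0595
```

Emit:
{"name": "send_rows", "arguments": {"moves": [[0, 0, 0, 0], [0, 0, 0, 0], [0, 0, 0, 0], [0, 0, 0, 0], [0, 0, 0, 0]], "claw": -1}}

```text
clock: 6.0
eef_pos: [0.495, -0.2256, 0.0041]
tool_rot: [0.762, 0.648, 0.0, 0.0]
ft_force: [0.2, -1.0, 2.3]
grip_width: 0.0386
```

Run:
```python
from h import *
o=monitor.get_obs()
for k in("clock","joint_pos","eef_pos","tool_rot","ft_force","ft_torque","grip_width"): print(k,np.round(o[k],4))
r=R.from_quat(o["tool_rot"]).as_matrix(); print("tool x deg",np.degrees(np.arctan2(r[1,0],r[0,0])))
snapw("w3")
p,d=cams.camera("top");cv2.imwrite("pics/top3.png",p);crop(p,190,150,290,225,8,"pics/top3z.png")
```

```text
clock 6.0
joint_pos [-0.4276  0.5289 -0.2098  0.8315 -0.      1.3042]
eef_pos [ 0.495  -0.2256  0.0041]
tool_rot [7.617e-01 6.480e-01 1.000e-04 3.000e-04]
ft_force [ 0.2364 -1.0177  2.3276]
ft_torque [0.0274 0.0291 0.0246]
grip_width 0.0386
tool x deg 80.77480819283025
```

View pics/w3.png

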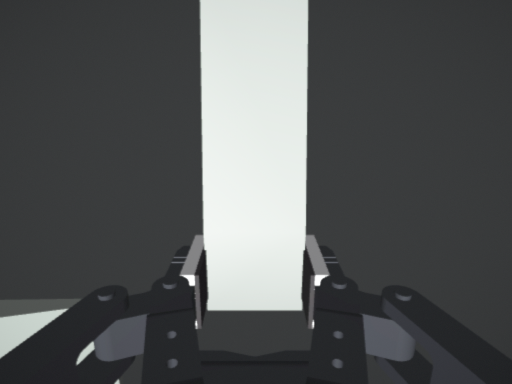

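The heel is gripped (38.6 mm reading, pads on both sides at columns ~200 and ~310). Next I'll refine the scope's edge line in the top picture by a sub-pixel fit.

Run:
```python
from h import *
g=cv2.GaussianBlur(cv2.cvtColor(cv2.imread("pics/top0.png"),cv2.COLOR_BGR2GRAY),(3,3),0).astype(float)
def cross(line,us,th=130):  # from last going inward
    for k in range(len(us)-1,0,-1):
        a,b=line[k],line[k-1]
        if a<th<=b: return us[k]-(th-a)/(b-a)
E=[]
for v in range(130,222):
    us=np.arange(135,175); c=cross(g[v,135:175],us)
    if c: E.append((c,v))
E=np.array(E);print(E[:4],E[-4:],len(E))
core=E[5:-5]
for z in(.014,.02,.026):
    P=np.array([atz("top",u,v,z) for u,v in core]); s=np.polyfit(P[:,0],P[:,1],1); res=P[:,1]-np.polyval(s,P[:,0])
    print(z,"dir deg",np.degrees(np.arctan(s[0]))+90,"rms",res.std(),s,"y at .53",np.polyval(s,.531))
# side lines of base
for name,vr,us,flip in(("far",range(120,150),range(100,150),0),("near",range(190,222),range(70,145),1)):
    L=[]
    for u in us:
        col=g[list(vr),u]; vs=np.array(list(vr))
        if not flip: col=col[::-1]; vs=vs[::-1]
        # last=outside
        for k in range(len(vs)-1,0,-1):
            a,b=col[k],col[k-1]
            if a<130<=b: L.append((u,vs[k]+(vs[k-1]-vs[k])*(130-a)/(b-a)));break
    L=np.array(L)
    for z in(.03,.043):
        P=np.array([atz("top",u,v,z) for u,v in L]); s=np.polyfit(P[:,1],P[:,0],1); print(name,z,len(L),"yaw",90-np.degrees(np.arctan(s[0])),"rms",(P[:,0]-np.polyval(s,P[:,1])).std(),"x at y=.07",np.polyval(s,.07))
```

```text
[[140.66666667 139.        ]
 [150.66666667 140.        ]
 [155.17391304 141.        ]
 [155.88888889 142.        ]] [[148.78571429 206.        ]
 [148.61666667 207.        ]
 [148.40983607 208.        ]
 [147.89473684 209.        ]] 71
0.014 dir deg 85.41431218116482 rms 0.00011764424054089322 [-0.08020668  0.11576158] y at .53 0.07317182904936834
0.02 dir deg 85.41431218116483 rms 0.0001169705766720331 [-0.08020668  0.11393504] y at .53 0.07134528826802988
0.026 dir deg 85.41431218116483 rms 0.00011629691280318068 [-0.08020668  0.1121085 ] y at .53 0.06951874748669148
far 0.03 50 yaw 85.85577930464513 rms 0.0002221103464748962 x at y=.07 0.6342189449553188
far 0.043 50 yaw 85.85577930464511 rms 0.00021931190426678298 x at y=.07 0.6298548224248338
near 0.03 75 yaw 85.64600530176295 rms 0.00031293080052352155 x at y=.07 0.43038490647295746
near 0.043 75 yaw 85.64600530176284 rms 0.0003089880811756827 x at y=.07 0.428602621035183
```

View pics/top3z.png

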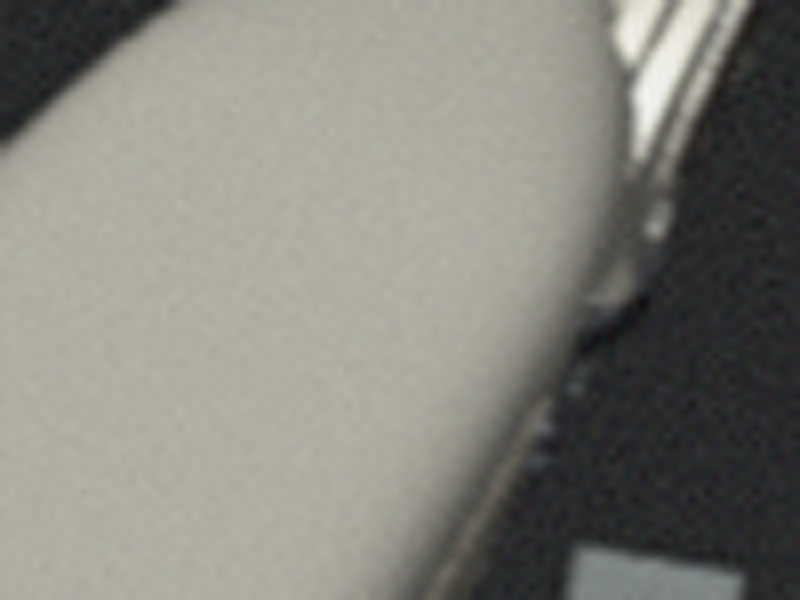

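Both the front edge and the base sides give an inward yaw of about 85.6°, with the middle near (0.530, 0.071). I'll slide to a spot short of the edge, turning into line.

Emit:
{"name": "send_rows", "arguments": {"moves": [[0.01, 0, -0.0003, 0], [0.02, 0, 0, 0], [0.02, 0, 0, 0], [0.02, 0, 0, 0], [0.02, 0, 0, 0], [0.02, 0, 0, 0], [0.02, 0, 0, 0], [0.02, -0.001, 0, 0], [0.01, 0, 0, 0], [0, 0, 0, -0.4], [0, 0, 0, -0.42], [0, 0, 0, 0], [0, 0, 0, 0]]}}

```text
clock: 7.4
eef_pos: [0.5193, -0.0668, 0.0041]
tool_rot: [0.735, 0.678, 0.0, -0.0]
ft_force: [-0.4, 1.1, 2.3]
grip_width: 0.0389
```

Run:
```python
from h import *
o=monitor.get_obs()
for k in("clock","joint_pos","eef_pos","tool_rot","ft_force","ft_torque","grip_width"): print(k,np.round(o[k],4))
r=R.from_quat(o["tool_rot"]).as_matrix(); print("tool x deg",np.degrees(np.arctan2(r[1,0],r[0,0])))
p,d=cams.camera("top");cv2.imwrite("pics/top4.png",p);crop(p,130,130,230,210,8,"pics/top4z.png")
p,d=cams.camera("side");cv2.imwrite("pics/side4.png",p);crop(p,180,210,320,310,5,"pics/side4z.png")
```

```text
clock 7.4
joint_pos [-1.2850e-01  4.9780e-01 -2.6640e-01  8.0660e-01  9.0000e-04  1.5219e+00]
eef_pos [ 0.5193 -0.0668  0.0041]
tool_rot [ 7.347e-01  6.784e-01  3.000e-04 -3.000e-04]
ft_force [-0.4479  1.1354  2.2702]
ft_torque [ 0.3118 -0.0495 -0.0384]
grip_width 0.0389
tool x deg 85.44283742967788
```

View pics/top4z.png

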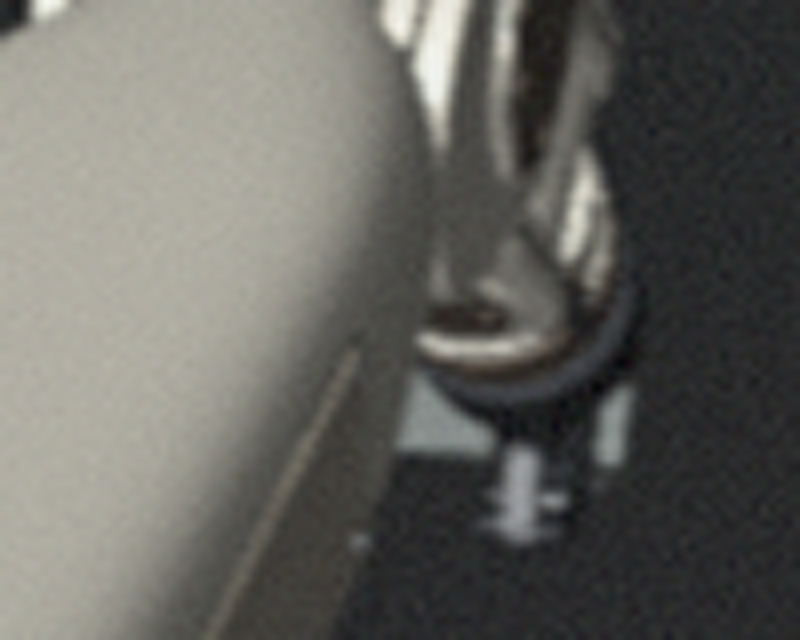

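View pics/side4.png

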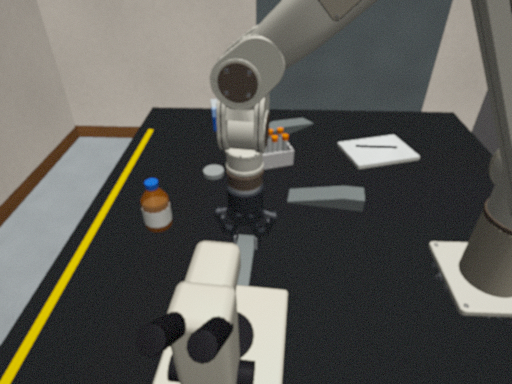

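The side view shows the wedge (about 243,258) in the gripper heading for the base. The top view is blocked by the arm. I'll advance until the wrist camera sees the edge.

Emit:
{"name": "send_rows", "arguments": {"moves": [[0.01, 0, 0, 0], [0.01, 0, 0, 0], [0.01, 0, 0, 0], [0.01, 0, 0, 0], [0.005, 0, 0, 0], [0, 0, 0, 0], [0, 0, 0, 0]]}}

```text
clock: 8.2
eef_pos: [0.523, -0.0216, 0.0041]
tool_rot: [0.734, 0.679, 0.0, -0.0]
ft_force: [-0.1, 0.2, 2.4]
grip_width: 0.0388
```

Run:
```python
from h import *
o=monitor.get_obs()
for k in("clock","eef_pos","tool_rot","ft_force","ft_torque","grip_width"): print(k,np.round(o[k],4))
r=R.from_quat(o["tool_rot"]).as_matrix(); print("tool x deg",np.degrees(np.arctan2(r[1,0],r[0,0])))
snapw("w5")
```

```text
clock 8.2
eef_pos [ 0.523  -0.0216  0.0041]
tool_rot [ 7.341e-01  6.790e-01  5.000e-04 -4.000e-04]
ft_force [-0.1016  0.1716  2.4115]
ft_torque [0.2729 0.0233 0.0037]
grip_width 0.0388
tool x deg 85.52974928774654
```

View pics/w5.png

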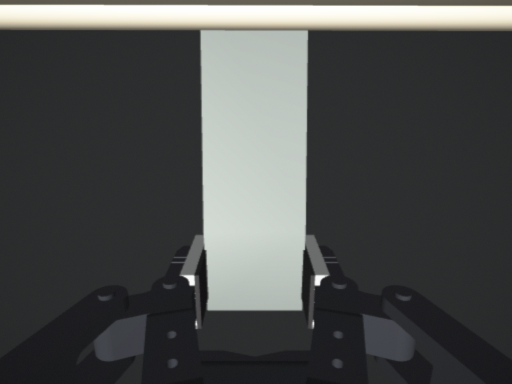

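The edge runs level across the picture at row ~29, so the wedge is square to it, but its ends are out of view. I'll release, rise, and compare the wedge and both ends of the edge in one picture.

Emit:
{"name": "send_rows", "arguments": {"moves": [[0, 0, 0, 0], [0, 0, 0, 0], [0, 0, 0, 0]], "claw": 0.4}}

```text
clock: 8.55
eef_pos: [0.5226, -0.0229, 0.0039]
tool_rot: [0.735, 0.678, -0.0, -0.0]
ft_force: [0.2, -0.5, 0.5]
grip_width: 0.0599
```

Emit:
{"name": "send_rows", "arguments": {"moves": [[0, 0, -0.02, 0], [0, 0, -0.03, 0], [0, 0, -0.03, 0], [0, 0, -0.03, 0], [0, 0, 0, 0], [0, 0, 0, 0], [0, 0, 0, 0]]}}

```text
clock: 9.25
eef_pos: [0.5218, -0.0226, 0.1129]
tool_rot: [0.735, 0.679, -0.001, -0.001]
ft_force: [0.4, -0.1, 0.9]
grip_width: 0.06
```

Run:
```python
from h import *
o=monitor.get_obs()
for k in("clock","joint_vel","eef_pos","tool_rot","ft_force","ft_torque","grip_width"): print(k,np.round(o[k],4))
snapw("w6")
```

```text
clock 9.25
joint_vel [ 0.0044  0.0115 -0.0105  0.0022  0.0002  0.0004]
eef_pos [ 0.5218 -0.0226  0.1129]
tool_rot [ 0.7346  0.6785 -0.0008 -0.0008]
ft_force [ 0.3984 -0.0651  0.9002]
ft_torque [-0.0324 -0.0497 -0.0107]
grip_width 0.06
```

View pics/w6.png

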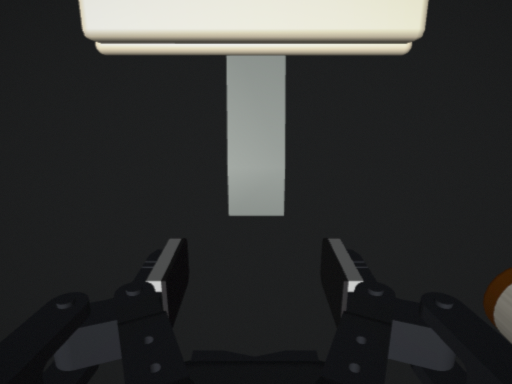

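The picture now shows the nose strip at columns ~96–412 (rows 42–54) and the wedge at columns 227–286 (heel back at row ~215). I'll enlarge for the offset.

Run:
```python
from h import *
p,d=loadw("w6")
a=cv2.resize(p[25:70,75:135],None,fx=6,fy=6,interpolation=cv2.INTER_CUBIC);b=cv2.resize(p[25:70,375:435],None,fx=6,fy=6,interpolation=cv2.INTER_CUBIC)
cv2.imwrite("pics/w6e.png",np.hstack([a,b]))
g=cv2.GaussianBlur(cv2.cvtColor(p,cv2.COLOR_BGR2GRAY),(3,3),0).astype(float)
def half(us,l):
    l=np.array(l);th=(l.min()+l.max())/2;k=np.where((l[:-1]-th)*(l[1:]-th)<=0)[0];return [us[i]+(th-l[i])/(l[i+1]-l[i]) for i in k]
for v in (46,48,50): print(v,"nose L",half(range(85,110),g[v,85:110]),"R",half(range(400,425),g[v,400:425]))
W=[]
for v in range(62,214,15):
    L=half(range(215,240),g[v,215:240])[0];Rr=half(range(275,300),g[v,275:300])[-1]; W.append((v,L,Rr))
print(np.round(W,2))
print("heel row",[np.round(half(range(205,225),g[205:225,u]),2) for u in(235,256,278)])
print("edge row",[(u,np.round(half(range(46,64),g[46:64,u]),2)) for u in(110,150,200,310,350,395)])
```

```text
46 nose L [np.float64(95.52459016393442)] R [np.float64(410.53061224489795)]
48 nose L [np.float64(96.30555555555556)] R [np.float64(409.7682926829268)]
50 nose L [np.float64(97.7159090909091)] R [np.float64(408.5)]
[[ 62.   225.98 285.23]
 [ 77.   225.98 284.89]
 [ 92.   226.29 284.9 ]
 [107.   226.31 284.91]
 [122.   226.59 284.89]
 [137.   226.61 284.66]
 [152.   226.82 284.65]
 [167.   226.97 284.65]
 [182.   227.3  284.23]
 [197.   227.84 283.91]
 [212.   228.03 283.55]]
heel row [array([215.29]), array([215.3]), array([215.3])]
edge row [(110, array([52.83])), (150, array([52.88])), (200, array([52.89])), (310, array([53.01])), (350, array([53.06])), (395, array([53.07]))]
```

View pics/w6e.png

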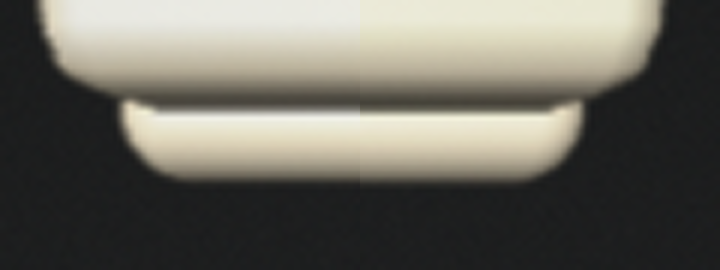

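The wedge is square to the edge within about 0.1°. It sits about 1.5 mm toward tool +y of the edge's middle. I'll regrip, shift 1.5 mm, and advance gently.

Emit:
{"name": "send_rows", "arguments": {"moves": [[0, 0, 0.03, 0], [0, 0, 0.03, 0], [0, 0, 0.03, 0], [0, 0, 0.012, 0], [0, 0, 0.0075, 0], [0, 0, 0, 0], [0, 0, 0, 0]]}}

```text
clock: 10.0
eef_pos: [0.5238, -0.0225, 0.0055]
tool_rot: [0.734, 0.679, 0.001, 0.001]
ft_force: [-0.3, -0.1, 1.1]
grip_width: 0.0597
```

Emit:
{"name": "send_rows", "arguments": {"moves": [[0, 0, 0, 0], [0, 0, 0, 0], [0, 0, 0, 0], [0, 0, 0, 0], [0, 0, 0, 0], [0, 0, 0, 0]], "claw": -1}}

```text
clock: 10.6
eef_pos: [0.5244, -0.0226, 0.0062]
tool_rot: [0.734, 0.679, 0.001, 0.001]
ft_force: [-0.6, 0.4, 5.8]
grip_width: 0.0385
```

Emit:
{"name": "send_rows", "arguments": {"moves": [[0, -0.0015, 0, 0], [0.005, 0, 0, 0], [0.005, 0, 0, 0], [0.005, 0, 0, 0], [0.005, 0, 0, 0], [0, 0, 0, 0], [0, 0, 0, 0]]}}

```text
clock: 11.3
eef_pos: [0.5243, -0.0033, 0.0062]
tool_rot: [0.735, 0.678, 0.0, 0.002]
ft_force: [-0.3, -2.7, 10.2]
grip_width: 0.0386
```

Run:
```python
from h import *
o=monitor.get_obs()
for k in("clock","eef_pos","tool_rot","ft_force","ft_torque","grip_width"): print(k,np.round(o[k],4))
snapw("w7")
```

```text
clock 11.3
eef_pos [ 0.5243 -0.0033  0.0062]
tool_rot [7.347e-01 6.784e-01 4.000e-04 1.900e-03]
ft_force [-0.3164 -2.6586 10.2258]
ft_torque [-0.5117  0.1666 -0.0534]
grip_width 0.0386
```

View pics/w7.png

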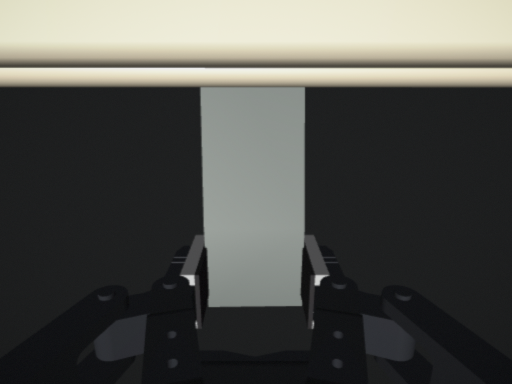

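The gripper is pressing the wedge on the bench (Fz ≈ 10 N). I'll ease up before pushing.

Emit:
{"name": "send_rows", "arguments": {"moves": [[0, 0, -0.001, 0], [0, 0, 0, 0], [0, 0, 0, 0]]}}

```text
clock: 11.65
eef_pos: [0.5233, -0.0026, 0.0062]
tool_rot: [0.735, 0.679, 0.0, 0.001]
ft_force: [-0.6, -1.7, 6.9]
grip_width: 0.0382
```

```bash
cat > st.py <<'E'
from h import *
o=monitor.get_obs()
for k in("clock","eef_pos","tool_rot","ft_force","ft_torque","grip_width"): print(k,np.round(o[k],4))
E
python3 st.py
```

```text
clock 11.65
eef_pos [ 0.5233 -0.0026  0.0062]
tool_rot [7.346e-01 6.785e-01 2.000e-04 5.000e-04]
ft_force [-0.5858 -1.7113  6.8861]
ft_torque [-0.2444 -0.0131 -0.137 ]
grip_width 0.0382
```

Emit:
{"name": "send_rows", "arguments": {"moves": [[0, 0, -0.0015, 0], [0, 0, 0, 0], [0, 0, 0, 0]]}}

```text
clock: 11.95
eef_pos: [0.5221, -0.0023, 0.0064]
tool_rot: [0.734, 0.679, -0.001, -0.001]
ft_force: [-1.2, 0.9, -0.9]
grip_width: 0.0389
```

```bash
python3 st.py
```

```text
clock 11.95
eef_pos [ 0.5221 -0.0023  0.0064]
tool_rot [ 7.344e-01  6.787e-01 -6.000e-04 -7.000e-04]
ft_force [-1.2439  0.8628 -0.9039]
ft_torque [-0.0313 -0.001  -0.0018]
grip_width 0.0389
```

Emit:
{"name": "send_rows", "arguments": {"moves": [[0.002, 0, 0.0003, 0], [0.002, 0, 0, 0], [0.002, 0, 0, 0], [0, 0, 0, 0], [0, 0, 0, 0]]}}

```text
clock: 12.45
eef_pos: [0.5234, 0.0037, 0.0068]
tool_rot: [0.734, 0.679, -0.0, -0.0]
ft_force: [-0.1, 0.4, -0.5]
grip_width: 0.0385
```

Emit:
{"name": "send_rows", "arguments": {"moves": [[0.002, 0, 0, 0], [0.002, 0, 0, 0], [0, 0, 0, 0], [0, 0, 0, 0]]}}

```text
clock: 12.85
eef_pos: [0.5238, 0.0076, 0.0068]
tool_rot: [0.734, 0.679, -0.0, 0.0]
ft_force: [-0.0, 0.2, -0.6]
grip_width: 0.0386
```

Emit:
{"name": "send_rows", "arguments": {"moves": [[0.002, 0, 0.0003, 0], [0.002, 0, 0, 0], [0, 0, 0, 0], [0, 0, 0, 0]]}}

```text
clock: 13.25
eef_pos: [0.5241, 0.0116, 0.0065]
tool_rot: [0.734, 0.679, -0.0, 0.0]
ft_force: [0.6, -0.2, -0.8]
grip_width: 0.0384
```

Emit:
{"name": "send_rows", "arguments": {"moves": [[0.002, 0, 0, 0], [0.002, 0, 0, 0], [0, 0, 0, 0], [0, 0, 0, 0]]}}

```text
clock: 13.65
eef_pos: [0.5244, 0.0156, 0.0065]
tool_rot: [0.734, 0.679, -0.0, 0.0]
ft_force: [-0.2, -0.4, -1.2]
grip_width: 0.0387
```

Emit:
{"name": "send_rows", "arguments": {"moves": [[0.001, 0, 0, 0], [0.001, 0, 0, 0], [0, 0, 0, 0], [0, 0, 0, 0]]}}

```text
clock: 14.05
eef_pos: [0.5246, 0.0176, 0.0065]
tool_rot: [0.734, 0.679, 0.0, 0.0]
ft_force: [-0.2, -0.6, -0.3]
grip_width: 0.0387
```

Emit:
{"name": "send_rows", "arguments": {"moves": [[0.001, 0, 0, 0], [0.001, 0, 0, 0], [0, 0, 0, 0], [0, 0, 0, 0]]}}

```text
clock: 14.45
eef_pos: [0.5247, 0.0196, 0.0065]
tool_rot: [0.734, 0.679, -0.0, -0.0]
ft_force: [-0.2, 0.1, -1.8]
grip_width: 0.0389
```

```bash
python3 - <<'E'
from h import *
snapw("w8")
E
python3 st.py
```

```text
clock 14.5
eef_pos [0.5247 0.0195 0.0065]
tool_rot [ 0.7345  0.6787 -0.      0.    ]
ft_force [ 0.894  -0.0932 -1.4109]
ft_torque [-0.0546  0.0331 -0.0254]
grip_width 0.0383
```

View pics/w8.png

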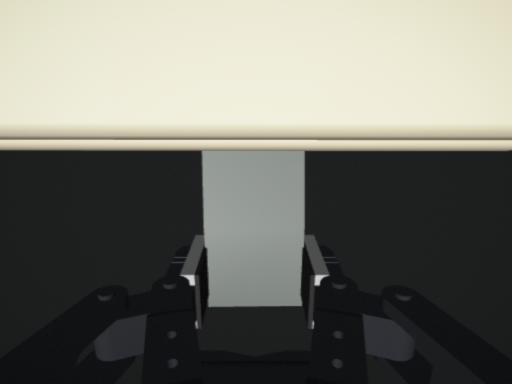

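Emit:
{"name": "send_rows", "arguments": {"moves": [[0.001, 0, 0, 0], [0.001, 0, 0, 0], [0, 0, 0, 0], [0, 0, 0, 0]]}}

```text
clock: 14.9
eef_pos: [0.5248, 0.0214, 0.0064]
tool_rot: [0.735, 0.679, -0.0, 0.0]
ft_force: [-0.6, -0.0, -1.2]
grip_width: 0.0387
```

Emit:
{"name": "send_rows", "arguments": {"moves": [[0.001, 0, 0, 0], [0.001, 0, 0, 0], [0, 0, 0, 0], [0, 0, 0, 0]]}}

```text
clock: 15.3
eef_pos: [0.5249, 0.0233, 0.0064]
tool_rot: [0.735, 0.679, -0.0, 0.0]
ft_force: [-1.1, -2.5, -1.5]
grip_width: 0.0384
```

Emit:
{"name": "send_rows", "arguments": {"moves": [[0.001, 0, 0, 0], [0.001, 0, 0, 0], [0, 0, 0, 0], [0, 0, 0, 0]]}}

```text
clock: 15.7
eef_pos: [0.525, 0.0253, 0.0064]
tool_rot: [0.735, 0.679, -0.0, 0.0]
ft_force: [0.2, -4.2, -2.3]
grip_width: 0.0389
```

Contact was made at y ≈ 0.022. I'll let the tool down slightly so the bench carries the wedge, and keep going.

Emit:
{"name": "send_rows", "arguments": {"moves": [[0.001, 0, 0.0004, 0], [0.001, 0, 0, 0], [0, 0, 0, 0], [0, 0, 0, 0]]}}

```text
clock: 16.1
eef_pos: [0.5253, 0.0269, 0.0063]
tool_rot: [0.735, 0.678, -0.0, 0.001]
ft_force: [-0.6, -5.9, -0.9]
grip_width: 0.0387
```

Emit:
{"name": "send_rows", "arguments": {"moves": [[0.001, 0, 0, 0], [0.001, 0, 0, 0], [0, 0, 0, 0], [0, 0, 0, 0]]}}

```text
clock: 16.5
eef_pos: [0.5255, 0.0284, 0.0063]
tool_rot: [0.735, 0.678, -0.001, 0.001]
ft_force: [-0.7, -7.2, -1.1]
grip_width: 0.039
```

Emit:
{"name": "send_rows", "arguments": {"moves": [[0.001, 0, 0, 0], [0.001, 0, 0, 0], [0, 0, 0, 0], [0, 0, 0, 0]]}}

```text
clock: 16.9
eef_pos: [0.5256, 0.0299, 0.0063]
tool_rot: [0.735, 0.678, -0.001, 0.001]
ft_force: [-2.1, -8.4, 0.2]
grip_width: 0.0384
```

Emit:
{"name": "send_rows", "arguments": {"moves": [[0.001, 0, 0, 0], [0.001, 0, 0, 0], [0, 0, 0, 0], [0, 0, 0, 0]]}}

```text
clock: 17.3
eef_pos: [0.5257, 0.0313, 0.0063]
tool_rot: [0.735, 0.678, -0.001, 0.002]
ft_force: [-0.9, -8.8, -1.1]
grip_width: 0.0388
```

Emit:
{"name": "send_rows", "arguments": {"moves": [[0.001, 0, 0, 0], [0.001, 0, 0, 0], [0, 0, 0, 0]]}}

```text
clock: 17.6
eef_pos: [0.5258, 0.0328, 0.0063]
tool_rot: [0.735, 0.678, -0.002, 0.002]
ft_force: [-1.5, -11.1, 0.2]
grip_width: 0.0384
```

```bash
python3 - <<'E'
from h import *
snapw("w9")
E
python3 st.py
```

```text
clock 17.65
eef_pos [0.5259 0.0328 0.0063]
tool_rot [ 0.7352  0.6779 -0.0018  0.002 ]
ft_force [ -1.2195 -11.3651   0.3988]
ft_torque [-2.1367  0.1104 -0.0624]
grip_width 0.0387
```

View pics/w9.png

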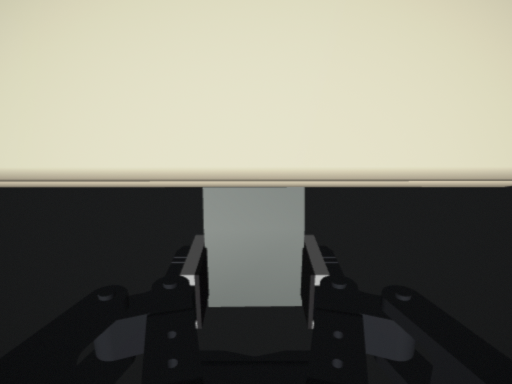

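The wedge is still square, with the edge level at row ~186 and the wedge straight. Push is 11 N, so I'll continue in smaller steps.

Emit:
{"name": "send_rows", "arguments": {"moves": [[0.001, 0, 0, 0], [0.001, 0, 0, 0], [0, 0, 0, 0]]}}

```text
clock: 17.95
eef_pos: [0.526, 0.0343, 0.0063]
tool_rot: [0.735, 0.678, -0.002, 0.002]
ft_force: [-0.8, -13.2, 0.4]
grip_width: 0.0386
```

Emit:
{"name": "send_rows", "arguments": {"moves": [[0.001, 0, 0, 0], [0, 0, 0, 0], [0, 0, 0, 0]]}}

```text
clock: 18.25
eef_pos: [0.526, 0.035, 0.0063]
tool_rot: [0.735, 0.678, -0.002, 0.002]
ft_force: [-1.9, -13.0, 0.0]
grip_width: 0.0385
```

Emit:
{"name": "send_rows", "arguments": {"moves": [[0.001, 0, 0, 0], [0, 0, 0, 0], [0, 0, 0, 0]]}}

```text
clock: 18.55
eef_pos: [0.5261, 0.0357, 0.0063]
tool_rot: [0.735, 0.678, -0.003, 0.003]
ft_force: [-0.3, -14.1, 0.3]
grip_width: 0.0387
```

Emit:
{"name": "send_rows", "arguments": {"moves": [[0.001, 0, 0, 0], [0, 0, 0, 0], [0, 0, 0, 0]]}}

```text
clock: 18.85
eef_pos: [0.5261, 0.0365, 0.0063]
tool_rot: [0.736, 0.677, -0.003, 0.003]
ft_force: [-1.4, -14.8, 0.5]
grip_width: 0.0387
```

Emit:
{"name": "send_rows", "arguments": {"moves": [[0.001, 0, 0, 0], [0, 0, 0, 0], [0, 0, 0, 0]]}}

```text
clock: 19.15
eef_pos: [0.5262, 0.0372, 0.0063]
tool_rot: [0.736, 0.677, -0.003, 0.003]
ft_force: [-1.6, -15.3, 0.3]
grip_width: 0.0385
```

Emit:
{"name": "send_rows", "arguments": {"moves": [[0, 0, 0, 0]]}}

```text
clock: 19.25
eef_pos: [0.5262, 0.0372, 0.0063]
tool_rot: [0.736, 0.677, -0.003, 0.003]
ft_force: [-1.3, -15.6, 0.7]
grip_width: 0.0385
```

Emit:
{"name": "send_rows", "arguments": {"moves": [[0.0005, 0, 0, 0], [0, 0, 0, 0]]}}

```text
clock: 19.45
eef_pos: [0.5262, 0.0374, 0.0063]
tool_rot: [0.736, 0.677, -0.003, 0.003]
ft_force: [-0.9, -16.8, 0.4]
grip_width: 0.0386
```

Emit:
{"name": "send_rows", "arguments": {"moves": [[0, 0, 0, 0]]}}

```text
clock: 19.55
eef_pos: [0.5261, 0.0374, 0.0063]
tool_rot: [0.736, 0.677, -0.003, 0.003]
ft_force: [-0.8, -15.9, 0.3]
grip_width: 0.0384
```

Emit:
{"name": "send_rows", "arguments": {"moves": [[0, 0, 0, 0]]}}

```text
clock: 19.65
eef_pos: [0.5262, 0.0374, 0.0063]
tool_rot: [0.736, 0.677, -0.003, 0.003]
ft_force: [-1.4, -16.6, -0.5]
grip_width: 0.0387
```

The push has reached about 16.4 N. I'll unload the arm's elastic wind-up while holding, so that opening doesn't jerk the wedge.

Emit:
{"name": "send_rows", "arguments": {"moves": [[-0.001, 0, 0, 0], [-0.001, 0, 0, 0], [-0.001, 0, 0, 0], [0, 0, 0, 0], [0, 0, 0, 0]]}}

```text
clock: 20.15
eef_pos: [0.5262, 0.0374, 0.0063]
tool_rot: [0.735, 0.678, -0.001, 0.001]
ft_force: [-2.0, -7.8, -0.2]
grip_width: 0.039
```

```bash
python3 st.py
```

```text
clock 20.15
eef_pos [0.5262 0.0374 0.0063]
tool_rot [ 0.7351  0.6779 -0.001   0.0011]
ft_force [-1.9613 -7.841  -0.2227]
ft_torque [-1.5794  0.0831 -0.1869]
grip_width 0.039
```

Emit:
{"name": "send_rows", "arguments": {"moves": [[-0.001, -0.0004, 0, 0], [-0.001, 0, 0, 0], [-0.0003, 0, 0, 0], [0, 0, 0, 0], [0, 0, 0, 0]]}}

```text
clock: 20.65
eef_pos: [0.5263, 0.0373, 0.0063]
tool_rot: [0.734, 0.679, 0.001, 0.0]
ft_force: [1.8, -0.4, -2.9]
grip_width: 0.0387
```

```bash
python3 st.py
```

```text
clock 20.65
eef_pos [0.5263 0.0373 0.0063]
tool_rot [0.7344 0.6787 0.0008 0.    ]
ft_force [ 1.8418 -0.3642 -2.9005]
ft_torque [-0.1555 -0.5223 -0.2837]
grip_width 0.0387
```

Unloaded, and the wedge hasn't moved (y = 0.0373). Next I'll open a little, then rise straight up.

Emit:
{"name": "send_rows", "arguments": {"moves": [[0, 0, 0, 0], [0, 0, 0, 0], [0, 0, 0, 0], [0, 0, 0, 0]], "claw": 0.4}}

```text
clock: 21.05
eef_pos: [0.5256, 0.0369, 0.0062]
tool_rot: [0.734, 0.679, 0.0, -0.0]
ft_force: [0.9, -0.5, -0.8]
grip_width: 0.0598
```

Emit:
{"name": "send_rows", "arguments": {"moves": [[0, 0, -0.01, 0], [0, 0, -0.02, 0], [-0.01, 0, -0.03, 0], [-0.02, 0, -0.03, 0], [-0.03, 0, -0.02, 0], [-0.03, 0, 0, 0], [0, 0, 0, 0], [0, 0, 0, 0], [0, 0, 0, 0]]}}

```text
clock: 21.95
eef_pos: [0.5183, -0.0524, 0.1161]
tool_rot: [0.734, 0.679, -0.0, -0.0]
ft_force: [-0.7, -0.1, 0.4]
grip_width: 0.0599
```

```bash
python3 st.py
python3 - <<'E'
from h import *
p,d=snapw("w10")
g=cv2.GaussianBlur(cv2.cvtColor(p,cv2.COLOR_BGR2GRAY),(3,3),0).astype(float)
E
```

```text
clock 21.95
eef_pos [ 0.5183 -0.0524  0.1161]
tool_rot [ 7.343e-01  6.788e-01 -0.000e+00 -4.000e-04]
ft_force [-0.6714 -0.0881  0.3773]
ft_torque [ 0.0476 -0.0044  0.0054]
grip_width 0.0599
```

View pics/w10.png

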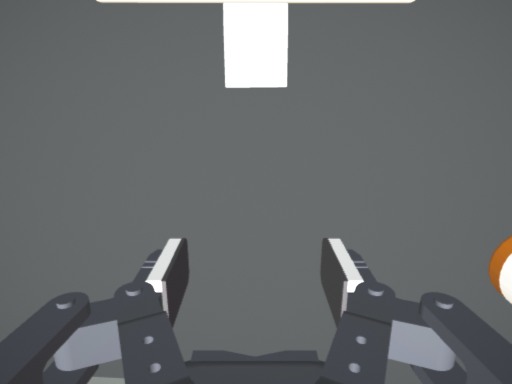

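The wedge stays put: heel at columns 224–288 (mid 256), edge ends ~97 and ~417 (mid 257), so it's centred within about 1 mm. I'll back off for a clear top and side check.

Emit:
{"name": "send_rows", "arguments": {"moves": [[-0.03, -0.02, -0.02, 0], [-0.03, -0.03, -0.02, 0], [-0.03, -0.03, -0.02, 0], [-0.03, -0.03, -0.02, 0], [-0.02, -0.03, 0, 0], [0, 0, 0, 0], [0, 0, 0, 0]]}}

```text
clock: 22.7
eef_pos: [0.3679, -0.1812, 0.1962]
tool_rot: [0.735, 0.678, 0.0, 0.0]
ft_force: [-0.0, 0.2, -0.6]
grip_width: 0.0596
```

```bash
python3 st.py
python3 - <<'E'
from h import *
p,d=cams.camera("top");cv2.imwrite("pics/top11.png",p);crop(p,50,125,210,225,5,"pics/top11z.png");np.save("top11.npy",d)
q,_=cams.camera("side");cv2.imwrite("pics/side11.png",q)
snapw("w11")
E
```

```text
clock 22.7
eef_pos [ 0.3679 -0.1812  0.1962]
tool_rot [7.346e-01 6.785e-01 3.000e-04 1.000e-04]
ft_force [-0.0058  0.1681 -0.5685]
ft_torque [-0.0089 -0.0143 -0.0272]
grip_width 0.0596
```

View pics/top11.png

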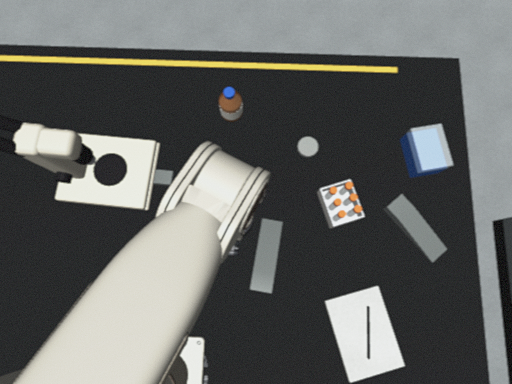

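View pics/top11z.png

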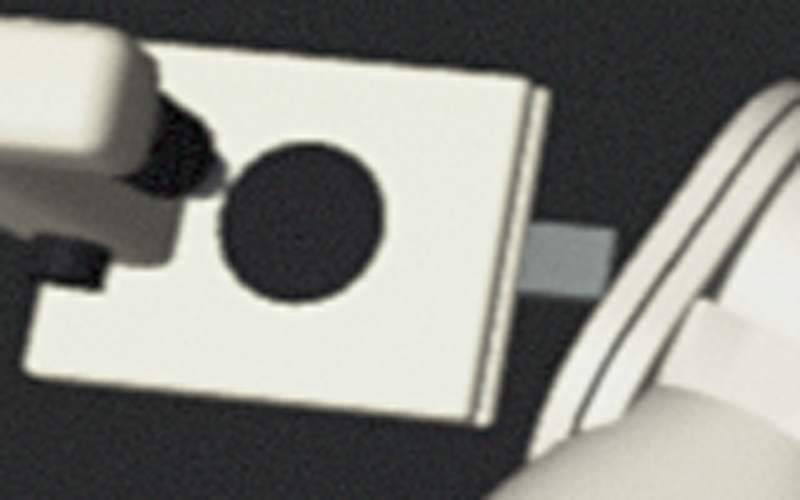

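View pics/side11.png

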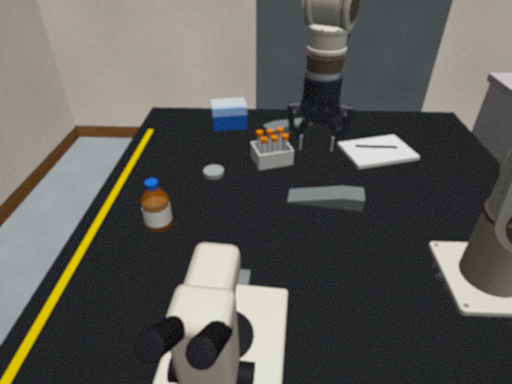

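The top view shows the heel sticking out at the middle of the front edge (crop: wedge rows 222–292, edge rows 90–425, both with middle ~257). The bottle, dish, rack and look-alikes are where they were, and the robot is clear.

```bash
python3 -c "
from workcell import order
print(order.job_done())"
```

```text
the job is handed in; nothing more can be done
None
```

The smallest wedge is jammed under the middle of the microscope's front edge, let go there, and the job is handed in at about 23 s. Its measured size was 135.9 × 40.5 mm.

**Push:** I stopped when the wrist force read about 16.4 N (single readings 15.9 to 16.8 N). I then unloaded the arm before opening the fingers, and the wedge did not move.

**Position:** In the last wrist and top pictures the wedge is centred within about 1 mm. It was square to the edge within about 0.1° before the final push and still looked square near the end. It sits roughly 84 mm under the edge, worked out from the tool position. The last pictures show no change to the microscope or the things around it.

**What went less cleanly:**
- **Off-centre at first:** the wedge sat about 1.5 mm to one side of the middle. I released it, looked again and regripped before it touched the microscope.
- **Pressing on the bench:** the regrip pressed the wedge down with about 10 N for a moment. I eased that off before the push.
- **Side force:** up to about 2 N sideways showed up near the end of the push and during unloading. It was gone after release.

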